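# Slide the housings that match the sample to the end of the inspection tray

## Task

One sample connector housing lies on the round white plate. Find the two black housings in the steel tray that have the same length as it, and slide both, flat along the tray's floor without lifting them, straight ahead until their ends rest against the tray's far wall. Leave the other housings, the magnifier and the brass weight in the tray where they are.

Things in the scene. Friction and masses are not known exactly. Their poses are not given: they have to be found in the camera images.
- tray: fixed shallow open stainless-steel tray on the bench; inside 270 (x) x 440 (y) mm, floor 3 mm thick (its top is at z = 3 mm), walls 3 mm thick and 16 mm high measured from the bench, with a thin rim turned out. Origin: centre of its underside. +x points to its far long wall (away from the robot), +y to the robot's left
- far_wall (a point): middle of the inner face of the tray's far long wall, at floor level; axes as the tray's; everything inside the tray has x below 0 here
- plate: fixed round plate with a white top, 132 mm across and 12 mm high, alone on the bench left of the tray; exactly one sample housing lies on its centre. Origin: centre of its underside
- carrier: fixed red plastic carrier 150 x 110 mm right of the tray; it keeps the two sample housings that are not in use, and these say nothing about the job
- sample_short: fixed sample housing of 60 mm length, 22 mm wide, 14 mm high, black, looks just like the loose ones; it lies along x either on the white round plate (then it is the size wanted) or in the red carrier. Origin: centre of its underside
- sample_medium: fixed sample housing of 80 mm length, 22 mm wide, 14 mm high, black, looks just like the loose ones; it lies along x either on the white round plate (then it is the size wanted) or in the red carrier. Origin: centre of its underside
- sample_long: fixed sample housing of 100 mm length, 22 mm wide, 14 mm high, black, looks just like the loose ones; it lies along x either on the white round plate (then it is the size wanted) or in the red carrier. Origin: centre of its underside
- short_a: loose black connector housing lying in the tray: a plain bar 60 mm long (its x), 22 mm wide, 14 mm high, 30 g, with a row of small brass contacts along the top. There are two each of 60, 80 and 100 mm, in mixed order side by side, all lying roughly along the tray's x. Origin: centre of its underside
- short_a_nose (a point): middle of the short_a housing's end face nearer the far wall, 30 mm from its centre, 7 mm above its underside
- short_b: loose black connector housing lying in the tray: a plain bar 60 mm long (its x), 22 mm wide, 14 mm high, 30 g, with a row of small brass contacts along the top. There are two each of 60, 80 and 100 mm, in mixed order side by side, all lying roughly along the tray's x. Origin: centre of its underside
- short_b_nose (a point): middle of the short_b housing's end face nearer the far wall, 30 mm from its centre, 7 mm above its underside
- medium_a: loose black connector housing lying in the tray: a plain bar 80 mm long (its x), 22 mm wide, 14 mm high, 40 g, with a row of small brass contacts along the top. There are two each of 60, 80 and 100 mm, in mixed order side by side, all lying roughly along the tray's x. Origin: centre of its underside
- medium_a_nose (a point): middle of the medium_a housing's end face nearer the far wall, 40 mm from its centre, 7 mm above its underside
- medium_b: loose black connector housing lying in the tray: a plain bar 80 mm long (its x), 22 mm wide, 14 mm high, 40 g, with a row of small brass contacts along the top. There are two each of 60, 80 and 100 mm, in mixed order side by side, all lying roughly along the tray's x. Origin: centre of its underside
- medium_b_nose (a point): middle of the medium_b housing's end face nearer the far wall, 40 mm from its centre, 7 mm above its underside
- long_a: loose black connector housing lying in the tray: a plain bar 100 mm long (its x), 22 mm wide, 14 mm high, 50 g, with a row of small brass contacts along the top. There are two each of 60, 80 and 100 mm, in mixed order side by side, all lying roughly along the tray's x. Origin: centre of its underside
- long_a_nose (a point): middle of the long_a housing's end face nearer the far wall, 50 mm from its centre, 7 mm above its underside
- long_b: loose black connector housing lying in the tray: a plain bar 100 mm long (its x), 22 mm wide, 14 mm high, 50 g, with a row of small brass contacts along the top. There are two each of 60, 80 and 100 mm, in mixed order side by side, all lying roughly along the tray's x. Origin: centre of its underside
- long_b_nose (a point): middle of the long_b housing's end face nearer the far wall, 50 mm from its centre, 7 mm above its underside
- loupe: loose black magnifier, a 30 mm round, 26 mm high, standing in the tray among the housings. Origin: centre of its underside
- weight: loose brass weight, 28 mm round, 24 mm high with its stud, standing in the tray among the housings. Origin: centre of its underside
Mind the look-alikes: they are no part of the job. Leave any turquoise look-alike of the long_b alone. What is shaped like the medium_b but turquoise is not meant.

How it is judged:
At the end, for the whole second after the job is handed in: Both housings of the sample's length lie flat on the tray floor, at rest, front ends within 8 mm of the far wall and along the tray to within 15 degrees; the other four housings, the magnifier and the weight are within 20 mm of where they started (((horizontal distance between sample_short and plate below 0.04 m and x of each of short_a_nose, short_b_nose in the frame of far_wall above -0.008 m and angle between each of short_a, short_b's own z axis and vertical below 0.1 rad and z of each of short_a, short_b in the frame of tray below 0.008 m and angle between the x axis of each of short_a, short_b and the x axis of tray, either way round below 0.26 rad and distance of each of medium_a, medium_b, long_a, long_b from where it was at the start of the episode below 0.02 m) or (horizontal distance between sample_medium and plate below 0.04 m and distance of each of short_a, short_b, long_a, long_b from where it was at the start of the episode below 0.02 m and x of each of medium_a_nose, medium_b_nose in the frame of far_wall above -0.008 m and angle between each of medium_a, medium_b's own z axis and vertical below 0.1 rad and z of each of medium_a, medium_b in the frame of tray below 0.008 m and angle between the x axis of each of medium_a, medium_b and the x axis of tray, either way round below 0.26 rad) or (horizontal distance between sample_long and plate below 0.04 m and distance of each of short_a, short_b, medium_a, medium_b from where it was at the start of the episode below 0.02 m and x of each of long_a_nose, long_b_nose in the frame of far_wall above -0.008 m and angle between each of long_a, long_b's own z axis and vertical below 0.1 rad and z of each of long_a, long_b in the frame of tray below 0.008 m and angle between the x axis of each of long_a, long_b and the x axis of tray, either way round below 0.26 rad)) and distance of each of loupe, weight from where it was at the start of the episode below 0.02 m and linear speed of each of short_a, short_b, medium_a, medium_b, long_a, long_b below 0.02 m/s); the robot touches nothing.
It fails at once if a housing is lifted off the tray's floor (more than about 10 mm) (z of any of short_a, short_b, medium_a, medium_b, long_a, long_b in the frame of tray above 0.013 m).
It fails at once if a housing of another length, the magnifier or the weight is shifted by more than 20 mm (distance of any of loupe, weight from where it was at the start of the episode above 0.02 m or (not (horizontal distance between sample_short and plate below 0.04 m) and distance of short_a from where it was at the start of the episode above 0.02 m) or (not (horizontal distance between sample_short and plate below 0.04 m) and distance of short_b from where it was at the start of the episode above 0.02 m) or (not (horizontal distance between sample_medium and plate below 0.04 m) and distance of medium_a from where it was at the start of the episode above 0.02 m) or (not (horizontal distance between sample_medium and plate below 0.04 m) and distance of medium_b from where it was at the start of the episode above 0.02 m) or (not (horizontal distance between sample_long and plate below 0.04 m) and distance of long_a from where it was at the start of the episode above 0.02 m) or (not (horizontal distance between sample_long and plate below 0.04 m) and distance of long_b from where it was at the start of the episode above 0.02 m)).
It also fails if it takes over 40 s, if anything falls off the work surface, if the arm or the gripper's body presses on something with over 40 N, if the wrist force passes 120 N, or if a joint passes its speed limit or range.

## Robot

A 7-joint arm with a two-finger parallel gripper is mounted at the origin on the work surface. World frame = base frame: x ahead of the robot, y to its left, z up, the work surface at z = 0. Lengths are in m, angles in rad, forces in N, time in s.
With the tool pointing down it reaches from about 0.4 to 0.875 m from the base axis. Payload 19.3 kg.
Tool frame: the origin (TCP) lies at the very end of the fingers, on their centre line; the grasp point (between the pads) lies bot.pinch_z behind it (bot.pinch_z is the distance from the TCP to the grasp point, in m); z points along the fingers, y is the line along which they close (so a half turn about z gives the same grasp; the last joint's range is limited). The gripper opens to 85 mm and grips with 20 to 120 N. Pads are 22 mm wide; open, the fingers measure 114 mm over their backs; the gripper's body (76 mm by 85 mm) begins 54 mm behind the grasp point. The pads swing forward as they close: fully open they stand 13 mm farther back than shut.
Start: joints at [1.147, 0.521, -0.036, 1.599, 0.021, 1.021, -0.113], TCP at [0.217, -0.586, 0.21] pointing down, gripper open.
Joint ranges: [-2.91, 2.91], [-0.3, 2.13], [-1.5, 1.42], [0.17, 2.43], [-1.26, 4.41], [0.16, 1.93], [-2.52, 2.52]. Speed limits (rad/s): [1.89, 1.89, 2.39, 2.39, 3.01, 3.01, 3.01].

## Interface

Orientations are given as [roll, pitch, yaw] about the fixed x, y, z axes, in that order (R = Rz(yaw) Ry(pitch) Rx(roll)).
In Python, from workcell import bot, grab_frame, ticket gives the robot as it stands.
- The arm moves only by the tool arm_command, never from a script. Its argument "commands" is a list of rows, each a list of 3 entries, a list of its own where there are three numbers: the shift along the world's x, y, z in mm, then the turn about the world's z in rad, then the gripper command: -1 is fully open, 1 is shut, values between are in proportion. In form: [[[tx, ty, tz], roll, fingers], ...]. A call has 1 to 20 rows; each row shifts and turns the commanded pose from where the row before left it; what a row does not reach is not made up. A row lasts 1/10 s, in which the tool goes at most 50 mm and 8.59 degrees, less where a joint would pass 70% of its speed; a pose out of reach is approached as far as the arm can. A call with a gripper value outside its range is refused whole. The fingers move at their own pace and stop on an object; "newtons" is the grip in N (left out, the last holds). Time passes only in rows, so rows that do not move let the fingers close. It gives the time, the measured TCP pose, the force, the opening and the grip force at its end, in the units of the state.
- bot.observe(): the state, without advancing time (a new reading comes with each control period).
- grab_frame(name): name is "side" or "top" or "wrist"; returns a dict with "image" (384x512x3 uint8, red, green, blue), "vertical_fov" (degrees; the focal length in pixels is half the picture's height over the tangent of half this angle, whatever the lens; pixels are square), "cx", "cy" (the principal point, pixels), "R" (3x3) and "t" (3): a world point X has camera coordinates R X + t. Camera axes: x right, y down, z forward; pixel columns grow to the right and rows downward; lengths in m; the calibration is good to about 2 mm. A picture is of the moment at which its call begins. There is no depth.
- ticket.job_done(): hands the job in; it is judged then, once.
The state is a dict: "clock": time; "qpos": joint angles; "qd": joint speeds; "joint_efforts": joint torques, N m; "position": TCP position; "tool_rot": TCP orientation; "force": force on the tool from outside, world axes, zero at the start; "moment": the same for the moment, N m; "grip_width": finger opening in m; "finger_force": force on a finger pad.
Only numpy, scipy, OpenCV 4.12 (cv2) and the standard library are available. Lean on these libraries where they do the work, as an engineer would, in place of code of your own. Each camera call takes 0.05 s, during which the arm holds its last target. There are 200 camera calls.

## Working session

There is one attempt and no reset: what is moved stays moved. The work goes in short steps, Python scripts to look and compute and a tool call to move; the robot and the scene stay as the last step left them, time stands still between calls to the robot, and variables do not carry over. Pictures are saved under pics/ and viewed, at most 10 in all, crops included, and the job is handed in when it is done.

Besides the shell and the picture viewer there is one more tool, called after "Request:" in YAML: its name, and indented under it one key for each argument. arm_command: Moves the arm, as the interface text tells. Its arguments: {"type":"object","properties":{"commands":{"type":"array"},"newtons":{"type":"number"}},"required":["commands"]}

```bash
mkdir -p pics
cat > h.py <<'E'
import numpy as np, cv2
from workcell import bot, grab_frame, ticket
def save(name,fn):
    f=grab_frame(name); cv2.imwrite('pics/'+fn,f['image'][:,:,::-1]); np.save('pics/'+fn+'.npy',{k:f[k] for k in f},allow_pickle=True); return f
def load(fn): return np.load('pics/'+fn+'.npy',allow_pickle=True).item()
def px(f,u,v,z):
    F=192/np.tan(np.radians(f['vertical_fov'])/2)
    R=np.array(f['R']);t=np.array(f['t'])
    d=R.T@np.array([(u-f['cx'])/F,(v-f['cy'])/F,1]);c=-R.T@t
    return c+d*(z-c[2])/d[2]
def proj(f,X):
    F=192/np.tan(np.radians(f['vertical_fov'])/2)
    p=np.array(f['R'])@X+f['t'];return p[:2]/p[2]*F+[f['cx'],f['cy']]
E
python3 - <<'E'
from h import *
f=save('top','top1.png');g=save('side','side1.png')
print({k:f[k] for k in f if k!='image'});print(bot.pinch_z,bot.observe())
cv2.imwrite('pics/top1b.png',cv2.resize(f['image'][:,:,::-1],(800,600),interpolation=cv2.INTER_CUBIC))
E
```

```text
{'vertical_fov': 53.60807055718953, 'cx': 259.9015726463449, 'cy': 196.33636650503303, 'R': array([[-8.91580441e-03, -9.99959880e-01,  8.63683773e-04],
       [-9.74591389e-01,  8.49628957e-03, -2.23829037e-01],
       [ 2.23812719e-01, -2.83735468e-03, -9.74628040e-01]]), 't': array([-0.01487073,  0.64450716,  1.26634157])}
0.0187 {'clock': 0.1, 'qpos': array([ 1.14683192,  0.52194844, -0.0363254 ,  1.59991336,  0.0212204 ,
        1.02110038, -0.11282053]), 'qd': array([-1.08829944e-03, -1.79569074e-03,  1.67157181e-03, -6.17301221e-04,
        3.75940043e-05, -7.52767881e-04,  1.56811650e-03]), 'joint_efforts': array([ 4.10900888e-03, -9.28502798e+01,  1.98410958e+00, -3.70539701e+01,
        1.81791605e-02,  5.34820516e-03, -6.24618156e-05]), 'position': array([ 0.21637623, -0.58602673,  0.20980052]), 'tool_rot': array([-3.14061243e+00,  8.61367025e-05,  3.53741165e-01]), 'force': array([ 0.60031774, -0.8119937 ,  0.48562854]), 'moment': array([ 0.01848239, -0.01973548,  0.01655897]), 'finger_force': 0.0, 'grip_width': 0.08532106467599018}
```

View pics/top1b.png

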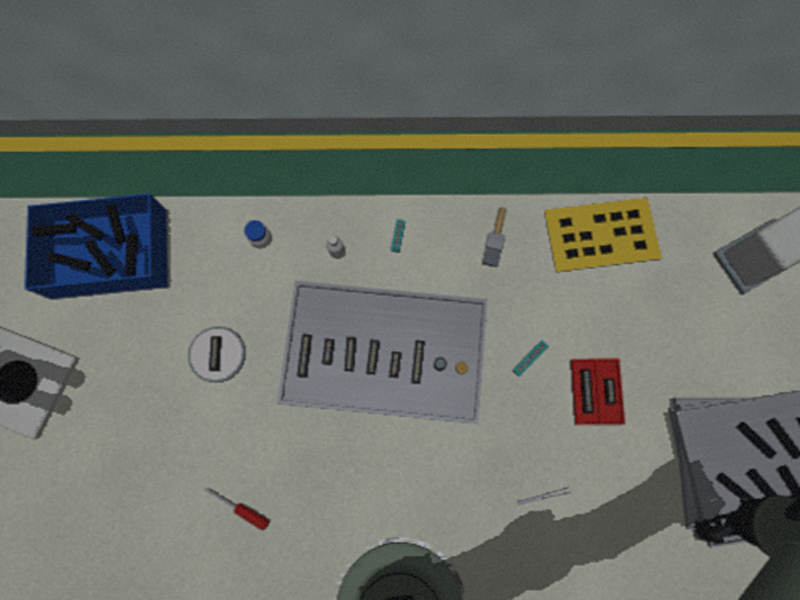

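View pics/side1.png

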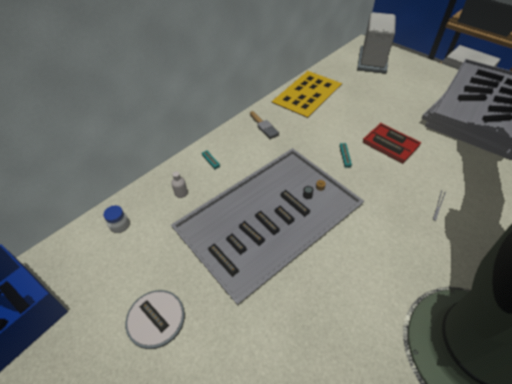

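Run:
```python
from h import *
f=load('top1.png');im=f['image'][:,:,::-1][175:275,117:317]
im=cv2.convertScaleAbs(cv2.resize(im,(800,400),interpolation=cv2.INTER_CUBIC),alpha=1.5)
cv2.imwrite('pics/c1.png',im)
```

```text
(no output)
```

View pics/c1.png

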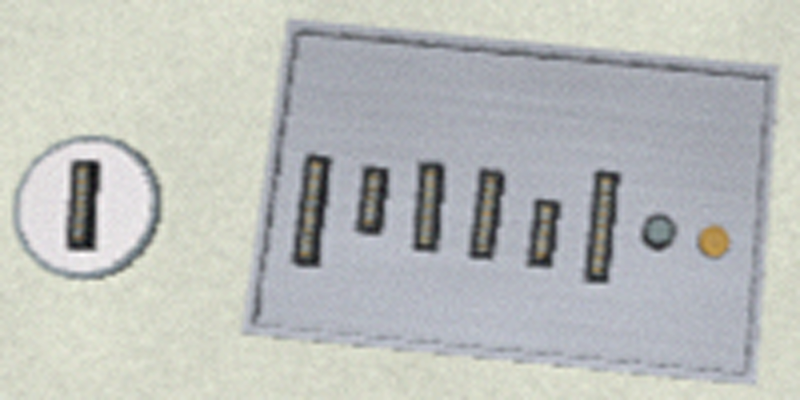

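Run:
```python
from h import *
f=load('top1.png')
P=lambda u,v,z: px(f,u/4+117-.375,v/4+175-.375,z)[:2]
def seg(n,a,b,z):
    A,B=P(*a,z),P(*b,z);d=A-B;print(n,A.round(4),B.round(4),'len',np.linalg.norm(d).round(4),'ang',np.arctan2(d[1],d[0]).round(3))
seg('sample',(86,160),(81,249),.026)
for n,a,b in [('L1',(319,156),(307,266)),('S2',(377,168),(368,234)),('M3',(431,163),(425,250)),('M4',(491,171),(481,257)),('S5',(547,201),(540,267)),('L6',(607,172),(596,281))]: seg(n,a,b,.017)
seg('left wall',(296,33),(254,325),.016);seg('right',(770,75),(747,372),.016)
seg('far',(296,33),(770,75),.016);seg('near',(254,325),(747,372),.016)
```

```text
sample [0.5912 0.4196] [0.5108 0.419 ] len 0.0805 ang 0.007
L1 [0.5947 0.2109] [0.4949 0.2188] len 0.1002 ang -0.079
S2 [0.5832 0.158 ] [0.5231 0.1649] len 0.0605 ang -0.114
M3 [0.5874 0.109 ] [0.5083 0.1134] len 0.0792 ang -0.056
M4 [0.5795 0.0545] [0.5015 0.0632] len 0.0785 ang -0.111
S5 [0.5516 0.0038] [0.4921 0.0104] len 0.0599 ang -0.11
L6 [ 0.5777 -0.0508] [ 0.4792 -0.0396] len 0.0991 ang -0.113
left wall [0.7109 0.2357] [0.4431 0.2644] len 0.2694 ang -0.107
right [ 0.6671 -0.2022] [ 0.3982 -0.1717] len 0.2706 ang -0.113
far [0.7109 0.2357] [ 0.6671 -0.2022] len 0.4401 ang 1.471
near [0.4431 0.2644] [ 0.3982 -0.1717] len 0.4385 ang 1.468
```

The plate's sample measures 80.5 mm, so medium is wanted, and the long and short samples are in the carrier. In the crop, the candidates in the tray are:
- L1 (313,211)
- S2 (372,201)
- M3 (428,206)
- M4 (486,214)
- S5 (543,234)
- L6 (601,227)

M3 and M4 measure 79 mm and are black, so they are the targets. The turquoise bars lie outside the tray. I'll push each from behind with shut fingers, pads square to the tray (tool yaw about 1.464).

Request:
arm_command:
  commands:
    - [[29.25, 35.75, 0], 0.0617, 1]
    - [[29.25, 35.75, 0], 0.0617, 1]
    - [[29.25, 35.75, 0], 0.0617, 1]
    - [[29.25, 35.75, 0], 0.0617, 1]
    - [[29.25, 35.75, 0], 0.0617, 1]
    - [[29.25, 35.75, 0], 0.0617, 1]
    - [[29.25, 35.75, 0], 0.0617, 1]
    - [[29.25, 35.75, 0], 0.0617, 1]
    - [[2.4, 41.9, 0], 0.0617, 1]
    - [[2.4, 41.9, 0], 0.0617, 1]
    - [[2.4, 41.9, 0], 0.0617, 1]
    - [[2.4, 41.9, 0], 0.0617, 1]
    - [[2.4, 41.9, 0], 0.0617, 1]
    - [[2.4, 41.9, 0], 0.0617, 1]
    - [[2.4, 41.9, 0], 0.0617, 1]
    - [[2.4, 41.9, 0], 0.0617, 1]
    - [[2.4, 41.9, 0], 0.0617, 1]
    - [[2.4, 41.9, 0], 0.0617, 1]
    - [[0, 0, 0], 0, 1]
    - [[0, 0, 0], 0, 1]

```text
clock: 2.1
position: [0.4742, 0.1193, 0.21]
tool_rot: [-3.141, 0.0, 1.466]
force: [0.6, -0.8, 0.7]
grip_width: 0.0001
finger_force: 0.0
```

Request:
arm_command:
  commands:
    - [[0, 0, -35], 0, 1]
    - [[0, 0, -35], 0, 1]
    - [[0, 0, -35], 0, 1]
    - [[0, 0, -35], 0, 1]
    - [[0, 0, 0], 0, 1]
    - [[0, 0, 0], 0, 1]

```text
clock: 2.7
position: [0.4745, 0.1181, 0.0708]
tool_rot: [-3.141, 0.001, 1.463]
force: [0.7, -0.3, 0.7]
grip_width: 0.0003
finger_force: 0.0
```

Run:
```python
from h import *
f=save('wrist','w1.png');p=bot.observe()['position'];print(p,proj(f,p),-f['R'].T@f['t'])
```

```text
[0.475155   0.11837457 0.07161589] [258.38584246 231.024702  ] [0.48271804 0.19649359 0.2349344 ]
```

View pics/w1.png

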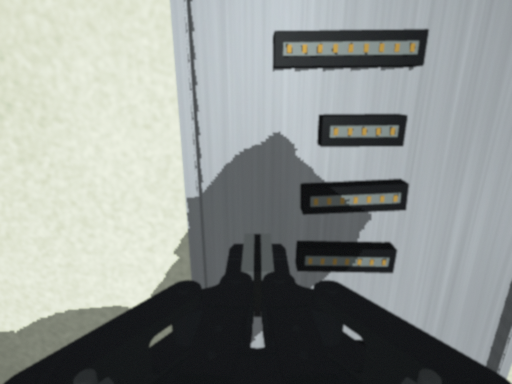

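Run:
```python
from h import *
f=load('w1.png')
for u,v in [(301,185),(407,181),(408,206),(302,212),(296,243),(394,244)]: print((u,v),px(f,u,v,.017).round(4))
for u,v in [(244,235),(272,235),(229,258),(290,258)]: print('tip',px(f,u,v,.0716).round(4))
for X in [(.508,.1134,.017),(.5874,.109,.017),(.5015,.0632,.017)]: print(proj(f,np.array(X)))
```

```text
(301, 185) [0.5085 0.1266 0.017 ]
(407, 181) [0.5876 0.1212 0.017 ]
(408, 206) [0.5892 0.1009 0.017 ]
(302, 212) [0.5079 0.1047 0.017 ]
(296, 243) [0.5015 0.0785 0.017 ]
(394, 244) [0.5796 0.0692 0.017 ]
tip [0.4664 0.1167 0.0716]
tip [0.4829 0.1149 0.0716]
tip [0.4554 0.1023 0.0716]
tip [0.4924 0.0983 0.0716]
[301.43876985 201.50678351]
[406.04351016 196.38072717]
[297.31821487 259.74337331]
```

Wrist view: L1, S2, M3 (302–407, 182–212) and M4 (296–394, 243–270), with the shut tips at (258,235). It agrees with the top view to about 2 mm. I'll descend and push M3.

Request:
arm_command:
  commands:
    - [[0, 1.5, -30], 0, 1]
    - [[0, 0, -25], 0, 1]
    - [[0, 0, -8], 0, 1]
    - [[0, 0, 0], 0, 1]
    - [[8, -0.84, 0], 0, 1]
    - [[8, -0.84, 0], 0, 1]
    - [[8, -0.84, 0], 0, 1]
    - [[8, -0.84, 0], 0, 1]
    - [[8, -0.84, 0], 0, 1]
    - [[8, -0.84, 0], 0, 1]
    - [[8, -0.84, 0], 0, 1]
    - [[8, -0.84, 0], 0, 1]
    - [[8, -0.84, 0], 0, 1]
    - [[8, -0.84, 0], 0, 1]
    - [[8, -0.84, 0], 0, 1]
    - [[0, 0, 0], 0, 1]
    - [[0, 0, 0], 0, 1]

```text
clock: 4.45
position: [0.5623, 0.111, 0.0072]
tool_rot: [-3.141, -0.0, 1.464]
force: [0.2, 0.2, -1.2]
grip_width: -0.0
finger_force: 0.0
```

Run:
```python
from h import *
f=save('wrist','w2.png');p=bot.observe();print(p['position'],p['force'])
```

```text
[0.56216716 0.11100921 0.00719527] [-0.25889393 -0.32046285  0.65082139]
```

View pics/w2.png

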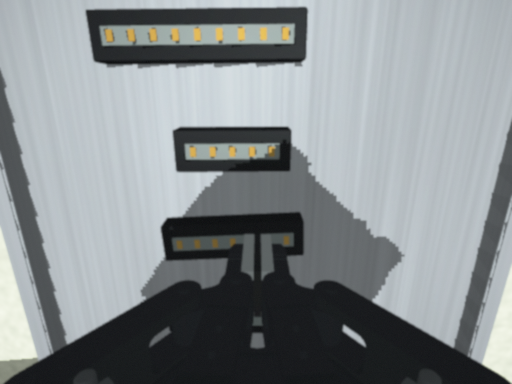

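Run:
```python
from h import *
f=load('w2.png')
for u,v in [(163,222),(302,213),(303,246),(166,260),(88,12),(305,9),(174,130),(290,127)]: print((u,v),px(f,u,v,.017).round(4))
for X in [(.5622,.111,.0072),(.5622,.111,.02)]: print(proj(f,np.array(X)))
f=save('side','s2.png')
im=cv2.convertScaleAbs(cv2.resize(f['image'][140:310,160:370,::-1],None,fx=3.5,fy=3.5,interpolation=cv2.INTER_CUBIC),alpha=1.5)
cv2.imwrite('pics/s2c.png',im)
```

```text
(163, 222) [0.5115 0.1267 0.017 ]
(302, 213) [0.5883 0.1238 0.017 ]
(303, 246) [0.5877 0.1036 0.017 ]
(166, 260) [0.5084 0.103  0.017 ]
(88, 12) [0.4986 0.2313 0.017 ]
(305, 9) [0.5957 0.2222 0.017 ]
(174, 130) [0.5271 0.1756 0.017 ]
(290, 127) [0.5852 0.1709 0.017 ]
[257.09794173 231.0146557 ]
[257.12158213 241.08744378]
```

View pics/s2c.png

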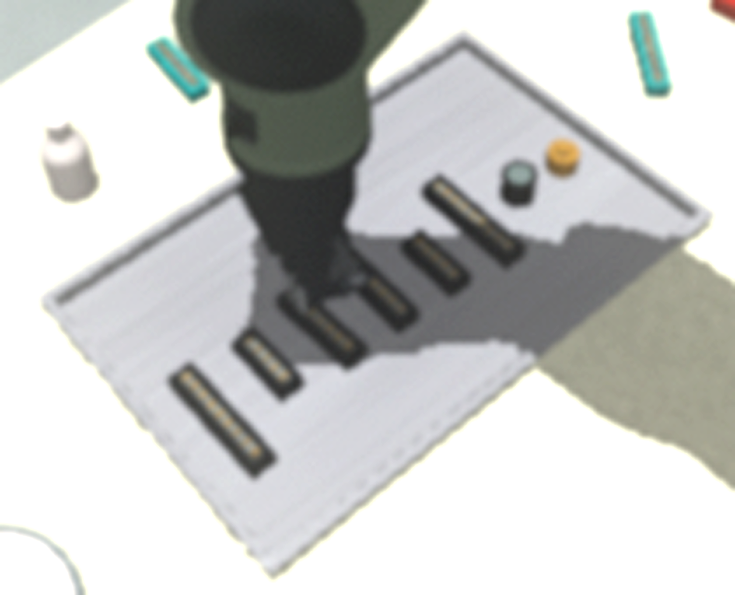

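Run:
```python
from h import *
f=load('s2.png')
for z in (.007,.017,.03,.045): print(z,((proj(f,np.array([.5622,.111,z]))-[160,140])*3.5).round(0))
for X in [(.588,.1127,.017),(.508,.115,.017),(.588,.102,.017),(.588,.1237,.017),(.588,.102,.003)]: print(X,((proj(f,np.array(X))-[160,140])*3.5).round(0))
im=cv2.convertScaleAbs(cv2.resize(f['image'][200:250,220:290,::-1],None,fx=11,fy=11,interpolation=cv2.INTER_CUBIC),alpha=3)
cv2.imwrite('pics/s2d.png',im)
```

```text
0.007 [308. 316.]
0.017 [307. 309.]
0.03 [307. 299.]
0.045 [306. 287.]
(0.588, 0.1127, 0.017) [282. 291.]
(0.508, 0.115, 0.017) [356. 353.]
(0.588, 0.102, 0.017) [292. 282.]
(0.588, 0.1237, 0.017) [272. 300.]
(0.588, 0.102, 0.003) [292. 293.]
```

View pics/s2d.png

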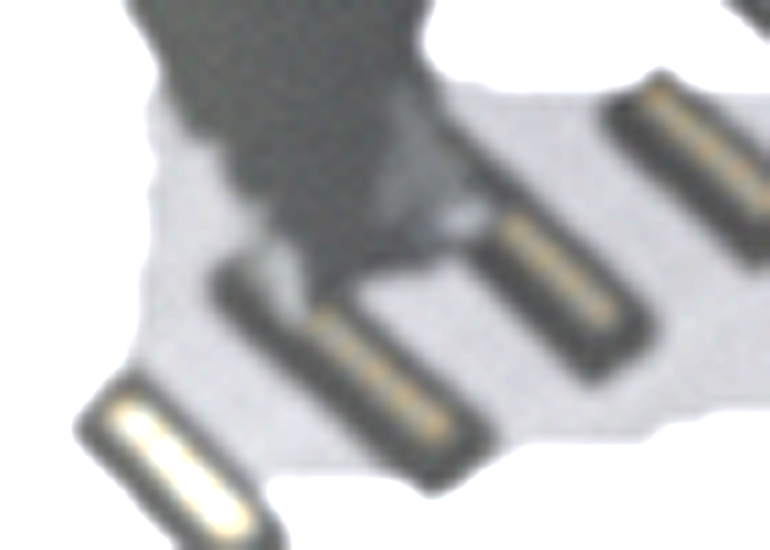

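The side crop shows M3 and M4 still in place. The fingertip at crop (310,295) sits above M3's top, about 14 mm higher than the reported TCP. I'll lift, go back behind M3, and feel for the floor.

Request:
arm_command:
  commands:
    - [[0, 0, 20], 0, 1]
    - [[-22, 2.3, 0], 0, 1]
    - [[-22, 2.3, 0], 0, 1]
    - [[-22, 2.3, 0], 0, 1]
    - [[-22, 2.3, 0], 0, 1]
    - [[0, 0, -15], 0, 1]
    - [[0, 0, -5], 0, 1]
    - [[0, 0, 0], 0, 1]
    - [[0, 0, 0], 0, 1]

```text
clock: 5.45
position: [0.4748, 0.1202, 0.0074]
tool_rot: [-3.142, -0.0, 1.464]
force: [0.4, -0.3, -0.1]
grip_width: 0.0001
finger_force: 0.0
```

Request:
arm_command:
  commands:
    - [[0, 0, -2], 0, 1]
    - [[0, 0, -2], 0, 1]
    - [[0, 0, 0], 0, 1]

```text
clock: 5.75
position: [0.4745, 0.1201, 0.0032]
tool_rot: [-3.141, 0.0, 1.464]
force: [-0.5, 0.3, -0.7]
grip_width: 0.0001
finger_force: 0.0
```

Run:
```python
from h import *
f=save('side','s3.png');p=bot.observe();print(p['position'],p['force'])
im=cv2.convertScaleAbs(cv2.resize(f['image'][190:260,220:310,::-1],None,fx=8.5,fy=8.5,interpolation=cv2.INTER_CUBIC),alpha=3)
cv2.imwrite('pics/s3d.png',im)
for z in (.003,.017,.03): print(z,((proj(f,np.array([*p['position'][:2],z]))-[220,190])*8.5).round(0))
```

```text
[0.47450154 0.12012005 0.00323157] [ 0.12074496 -0.3921624   1.07649   ]
0.003 [425. 534.]
0.017 [425. 510.]
0.03 [426. 487.]
```

View pics/s3d.png

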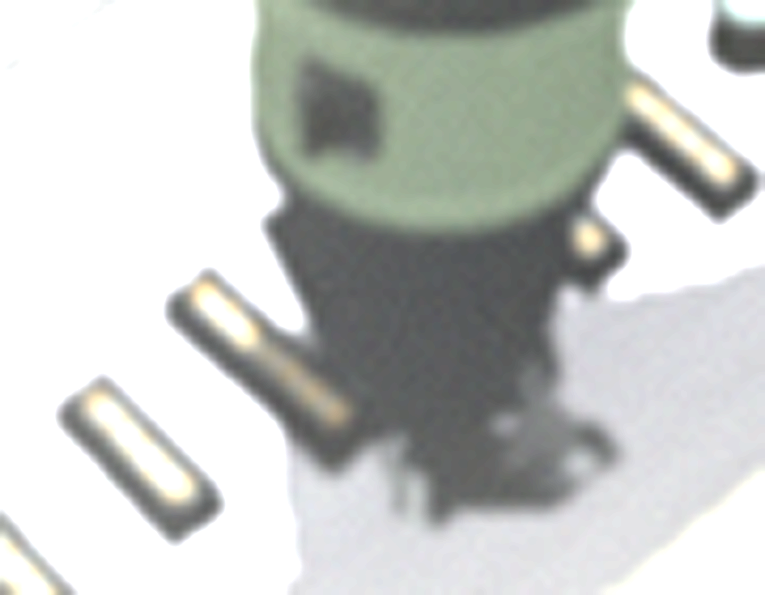

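The tips at crop (425,515) correspond to z ≈ 0.014, so they sit about 11–13 mm behind the reported TCP. I'll go lower in small steps and watch the force.

Request:
arm_command:
  commands:
    - [[0, 0, -2], 0, 1]
    - [[0, 0, -2], 0, 1]
    - [[0, 0, 0], 0, 1]

```text
clock: 6.1
position: [0.4744, 0.1201, -0.001]
tool_rot: [-3.141, 0.0, 1.464]
force: [-1.0, -0.3, 1.1]
grip_width: 0.0002
finger_force: 0.0
```

Request:
arm_command:
  commands:
    - [[0, 0, -2], 0, 1]
    - [[0, 0, 0], 0, 1]

```text
clock: 6.3
position: [0.4744, 0.1201, -0.0029]
tool_rot: [-3.141, 0.0, 1.464]
force: [0.9, -0.4, -0.6]
grip_width: 0.0001
finger_force: 0.0
```

Request:
arm_command:
  commands:
    - [[0, 0, -2], 0, 1]
    - [[0, 0, 0], 0, 1]

```text
clock: 6.5
position: [0.4744, 0.1201, -0.0049]
tool_rot: [-3.141, 0.0, 1.464]
force: [0.0, 0.7, 0.7]
grip_width: -0.0002
finger_force: 0.0
```

Request:
arm_command:
  commands:
    - [[0, 0, -1], 0, 1]
    - [[0, 0, 0], 0, 1]
    - [[8, -0.84, 0], 0, 1]
    - [[8, -0.84, 0], 0, 1]
    - [[8, -0.84, 0], 0, 1]
    - [[8, -0.84, 0], 0, 1]
    - [[8, -0.84, 0], 0, 1]
    - [[0, 0, 0], 0, 1]
    - [[0, 0, 0], 0, 1]

```text
clock: 7.4
position: [0.5144, 0.1159, -0.0058]
tool_rot: [-3.141, -0.0, 1.464]
force: [-0.7, -0.4, -0.4]
grip_width: 0.0001
finger_force: 0.0
```

Run:
```python
from h import *
f=save('wrist','w3.png');p=bot.observe();print(p['position'],p['force'])
```

```text
[ 0.51421485  0.11598051 -0.00580135] [ 0.02488083  0.41923782 -0.14627572]
```

View pics/w3.png

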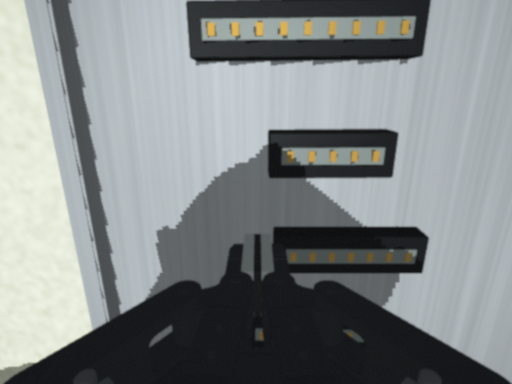

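M3's rear edge, at column 273, now sits right at the finger's edge, so it is being pushed. I'll continue.

Request:
arm_command:
  commands:
    - [[8, -0.84, 0], 0, 1]
    - [[8, -0.84, 0], 0, 1]
    - [[8, -0.84, 0], 0, 1]
    - [[8, -0.84, 0], 0, 1]
    - [[8, -0.84, 0], 0, 1]
    - [[8, -0.84, 0], 0, 1]
    - [[8, -0.84, 0], 0, 1]
    - [[8, -0.84, 0], 0, 1]
    - [[8, -0.84, 0], 0, 1]
    - [[8, -0.84, 0], 0, 1]
    - [[6, -0.63, 0], 0, 1]
    - [[0, 0, 0], 0, 1]

```text
clock: 8.65
position: [0.6012, 0.1068, -0.0058]
tool_rot: [3.141, -0.0, 1.464]
force: [-0.3, -0.4, 0.0]
grip_width: 0.0
finger_force: 0.0
```

Run:
```python
from h import *
f=save('wrist','w4.png');p=bot.observe();print(p['position'],p['force'])
```

```text
[ 0.60067351  0.10690871 -0.00580326] [-0.11528968  0.13481447  0.60923259]
```

View pics/w4.png

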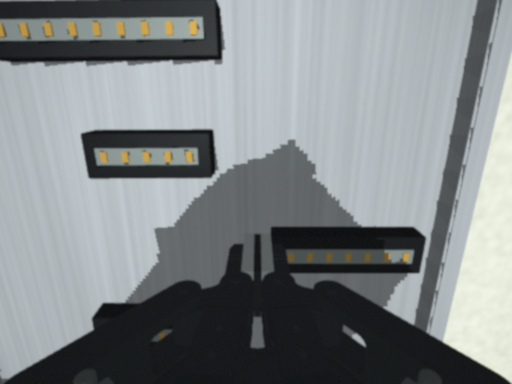

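M3 is square against the finger, with its front edge at (425,250) and the wall foot at about (437,250), so roughly 7 mm remain. I'll go in small steps until the force rises.

Request:
arm_command:
  commands:
    - [[2, -0.2, 0], 0, 1]
    - [[2, -0.2, 0], 0, 1]
    - [[1, -0.1, 0], 0, 1]
    - [[0, 0, 0], 0, 1]

```text
clock: 9.1
position: [0.6056, 0.1065, -0.0057]
tool_rot: [3.142, 0.0, 1.464]
force: [-0.7, 0.1, -0.2]
grip_width: 0.0001
finger_force: 0.0
```

Request:
arm_command:
  commands:
    - [[1, -0.1, 0], 0, 1]
    - [[1, -0.1, 0], 0, 1]
    - [[0, 0, 0], 0, 1]

```text
clock: 9.4
position: [0.6076, 0.1062, -0.0057]
tool_rot: [3.141, -0.0, 1.464]
force: [-1.0, -0.2, -0.0]
grip_width: -0.0002
finger_force: 0.0
```

Request:
arm_command:
  commands:
    - [[1, -0.1, 0], 0, 1]
    - [[0, 0, 0], 0, 1]

```text
clock: 9.6
position: [0.6086, 0.1061, -0.0057]
tool_rot: [3.142, 0.0, 1.464]
force: [0.8, 0.3, 0.3]
grip_width: 0.0004
finger_force: 0.0
```

Request:
arm_command:
  commands:
    - [[1, -0.1, 0], 0, 1]
    - [[0, 0, 0], 0, 1]

```text
clock: 9.8
position: [0.6096, 0.106, -0.0057]
tool_rot: [3.142, -0.0, 1.464]
force: [0.3, -0.2, 0.8]
grip_width: -0.0
finger_force: 0.0
```

Request:
arm_command:
  commands:
    - [[1, -0.1, 0], 0, 1]
    - [[0, 0, 0], 0, 1]

```text
clock: 10.0
position: [0.6106, 0.1059, -0.0057]
tool_rot: [3.142, 0.0, 1.464]
force: [-0.1, 0.3, 0.0]
grip_width: -0.0
finger_force: 0.0
```

Request:
arm_command:
  commands:
    - [[1, -0.1, 0], 0, 1]
    - [[0, 0, 0], 0, 1]

```text
clock: 10.2
position: [0.6117, 0.1058, -0.0057]
tool_rot: [3.141, -0.0, 1.464]
force: [0.1, -0.1, -0.8]
grip_width: 0.0001
finger_force: 0.0
```

Run:
```python
from h import *
f=save('wrist','w5.png')
g=cv2.cvtColor(f['image'],cv2.COLOR_RGB2GRAY)
for v in (190,215,235,245,260,290): print(v,list(g[v,396:470:2]))
g4=cv2.cvtColor(load('w4.png')['image'],cv2.COLOR_RGB2GRAY)
for v in (190,235,245,260,): print('w4',v,list(g4[v,396:470:2]))
for u in (424,): print(px(f,u,235,.017),px(f,u,260,.017))
```

```text
190 [np.uint8(185), np.uint8(186), np.uint8(182), np.uint8(179), np.uint8(179), np.uint8(182), np.uint8(184), np.uint8(186), np.uint8(187), np.uint8(184), np.uint8(181), np.uint8(182), np.uint8(155), np.uint8(89), np.uint8(84), np.uint8(84), np.uint8(84), np.uint8(83), np.uint8(80), np.uint8(96), np.uint8(171), np.uint8(166), np.uint8(175), np.uint8(183), np.uint8(181), np.uint8(182), np.uint8(184), np.uint8(184), np.uint8(183), np.uint8(183), np.uint8(191), np.uint8(226), np.uint8(231), np.uint8(230), np.uint8(233), np.uint8(236), np.uint8(237)]
215 [np.uint8(182), np.uint8(179), np.uint8(179), np.uint8(181), np.uint8(183), np.uint8(186), np.uint8(186), np.uint8(183), np.uint8(181), np.uint8(180), np.uint8(143), np.uint8(86), np.uint8(83), np.uint8(81), np.uint8(81), np.uint8(81), np.uint8(80), np.uint8(125), np.uint8(177), np.uint8(155), np.uint8(182), np.uint8(183), np.uint8(181), np.uint8(182), np.uint8(184), np.uint8(184), np.uint8(183), np.uint8(185), np.uint8(216), np.uint8(231), np.uint8(230), np.uint8(228), np.uint8(226), np.uint8(225), np.uint8(227), np.uint8(230), np.uint8
[... 3766 characters left out ...]
(185), np.uint8(184), np.uint8(185), np.uint8(191), np.uint8(227), np.uint8(239)]
w4 260 [np.uint8(137), np.uint8(132), np.uint8(88), np.uint8(92), np.uint8(147), np.uint8(154), np.uint8(149), np.uint8(139), np.uint8(94), np.uint8(34), np.uint8(30), np.uint8(32), np.uint8(49), np.uint8(146), np.uint8(178), np.uint8(110), np.uint8(83), np.uint8(84), np.uint8(83), np.uint8(84), np.uint8(84), np.uint8(82), np.uint8(93), np.uint8(163), np.uint8(169), np.uint8(176), np.uint8(183), np.uint8(181), np.uint8(182), np.uint8(183), np.uint8(183), np.uint8(184), np.uint8(186), np.uint8(220), np.uint8(234), np.uint8(233), np.uint8(234)]
[0.69791422 0.10522485 0.017     ] [0.69882706 0.09040571 0.017     ]
```

Request:
arm_command:
  commands:
    - [[0.7, -0.07, 0], 0, 1]
    - [[0, 0, 0], 0, 1]

```text
clock: 10.45
position: [0.6123, 0.1057, -0.0057]
tool_rot: [3.142, 0.0, 1.464]
force: [0.2, -0.1, 0.7]
grip_width: 0.0
finger_force: 0.0
```

Request:
arm_command:
  commands:
    - [[0.7, -0.07, 0], 0, 1]
    - [[0, 0, 0], 0, 1]

```text
clock: 10.65
position: [0.6128, 0.1057, -0.0057]
tool_rot: [-3.141, 0.0, 1.464]
force: [-0.9, 0.4, 0.1]
grip_width: -0.0
finger_force: 0.5
```

Request:
arm_command:
  commands:
    - [[1, -0.1, 0], 0, 1]
    - [[0, 0, 0], 0, 1]

```text
clock: 10.85
position: [0.613, 0.1057, -0.0059]
tool_rot: [-3.14, 0.0, 1.465]
force: [-6.4, -0.1, 3.8]
grip_width: -0.0001
finger_force: 3.4
```

M3 rests against the wall, with 6 N felt. I'll back off, lift, and move behind M4.

Request:
arm_command:
  commands:
    - [[-10, 1, 0], 0, 1]
    - [[-11, 1.1, 0], 0, 1]
    - [[0, 0, 30], 0, 1]
    - [[0, 0, 30], 0, 1]
    - [[-31.5, -9.9, 0], 0, 1]
    - [[-31.5, -9.9, 0], 0, 1]
    - [[-31.5, -9.9, 0], 0, 1]
    - [[-31.5, -9.8, 0], 0, 1]
    - [[0, 0, 0], 0, 1]
    - [[0, 0, 0], 0, 1]

```text
clock: 11.85
position: [0.4665, 0.0681, 0.0547]
tool_rot: [3.141, 0.0, 1.464]
force: [0.9, -0.4, -0.3]
grip_width: 0.0
finger_force: 0.0
```

Run:
```python
from h import *
f=save('wrist','w6.png');p=bot.observe();print(p['position'])
t=save('top','top6.png')
g=cv2.cvtColor(f['image'],cv2.COLOR_RGB2GRAY)
# black blobs -> top-face boxes
m=(g<75).astype('u1');n,l,s,c=cv2.connectedComponentsWithStats(m)
for i in range(1,n):
    if s[i,4]>600:
        r=cv2.minAreaRect(np.argwhere(l==i)[:,::-1].astype('f4'));print(s[i],[px(f,*q,.017)[:2].round(4) for q in cv2.boxPoints(r)])
```

```text
[0.46717222 0.06841927 0.05461402]
[ 331   31  106   41 2780] [array([0.5224, 0.1762]), array([0.585 , 0.1695]), array([0.5867, 0.1469]), array([0.5217, 0.1538])]
[ 466  120   46   34 1156] [array([0.6084, 0.1146]), array([0.6376, 0.1115]), array([0.6409, 0.0893]), array([0.6106, 0.0925])]
[ 303  189  117   36 3022] [array([0.498, 0.053]), array([0.5004, 0.0793]), array([0.5809, 0.0676]), array([0.5816, 0.0407])]
[    4   234   508   150 38085] [array([0.2799, 0.0676]), array([0.6499, 0.0277]), array([ 0.6718, -0.1206]), array([ 0.2277, -0.0721])]
```

M4's centre is at about (0.540, 0.061), on my line. I'll descend and push it. The expected stop is at TCP x ≈ 0.609, since the wall is tilted by −0.105 rad.

Request:
arm_command:
  commands:
    - [[0, 0, -30], 0, 1]
    - [[0, 0, -22], 0, 1]
    - [[0, 0, -8], 0, 1]
    - [[0, 0, 0], 0, 1]
    - [[8, -0.84, 0], 0, 1]
    - [[8, -0.84, 0], 0, 1]
    - [[8, -0.84, 0], 0, 1]
    - [[8, -0.84, 0], 0, 1]
    - [[8, -0.84, 0], 0, 1]
    - [[8, -0.84, 0], 0, 1]
    - [[0, 0, 0], 0, 1]

```text
clock: 13.05
position: [0.516, 0.063, -0.0057]
tool_rot: [3.141, -0.0, 1.464]
force: [-0.3, 0.3, 0.6]
grip_width: 0.0001
finger_force: 0.0
```

```bash
cat > blob.py <<'E'
from h import *
import sys
f=save('wrist',sys.argv[1]);p=bot.observe();print(p['position'],p['force'])
g=cv2.cvtColor(f['image'],cv2.COLOR_RGB2GRAY)
n,l,s,c=cv2.connectedComponentsWithStats((g<75).astype('u1'))
print(s[s[:,4]>600])
# bar right of finger: top edge of dark per column, right end per row
for u in (285,300,340,380,410): print(u,[int(v) for v in range(180,300) if g[v,u]<60][:1])
for v in (235,245,255,262): print(v,max([u for u in range(280,500) if g[v,u]<60 and (g[v,280:u]<165).all()],default=None),g[v,420:450:2].tolist())
E
python3 blob.py w7.png
```

```text
[ 0.51525657  0.06308415 -0.00579257] [-0.61556756 -1.25162285  1.52343309]
[[     0      0    512    384 147810]
 [   254      3    144     61   5558]
 [   446    131     66     48   2348]
 [     4    223    506    161  40765]]
285 [224]
300 [224]
340 [224]
380 [224]
410 [224]
235 425 [33, 30, 31, 99, 173, 181, 184, 182, 178, 179, 182, 182, 180, 180, 178]
245 423 [31, 34, 86, 171, 179, 184, 181, 178, 179, 182, 180, 180, 179, 177, 175]
255 421 [31, 79, 170, 179, 183, 182, 177, 179, 182, 181, 179, 178, 176, 175, 174]
262 420 [57, 153, 179, 183, 183, 178, 178, 182, 181, 178, 178, 178, 175, 172, 176]
```

Request:
arm_command:
  commands:
    - [[8, -0.84, 0], 0, 1]
    - [[8, -0.84, 0], 0, 1]
    - [[8, -0.84, 0], 0, 1]
    - [[8, -0.84, 0], 0, 1]
    - [[8, -0.84, 0], 0, 1]
    - [[8, -0.84, 0], 0, 1]
    - [[8, -0.84, 0], 0, 1]
    - [[8, -0.84, 0], 0, 1]
    - [[8, -0.84, 0], 0, 1]
    - [[8, -0.84, 0], 0, 1]
    - [[4, -0.42, 0], 0, 1]
    - [[2, -0.2, 0], 0, 1]
    - [[2, -0.2, 0], 0, 1]
    - [[0, 0, 0], 0, 1]

```text
clock: 14.5
position: [0.6029, 0.0539, -0.0057]
tool_rot: [-3.142, -0.0, 1.464]
force: [0.0, 0.7, -0.4]
grip_width: -0.0001
finger_force: 0.0
```

Request:
arm_command:
  commands:
    - [[1, -0.1, 0], 0, 1]
    - [[0, 0, 0], 0, 1]

```text
clock: 14.7
position: [0.6039, 0.0539, -0.0057]
tool_rot: [3.142, 0.0, 1.465]
force: [0.0, 0.5, -0.5]
grip_width: 0.0002
finger_force: 0.0
```

Request:
arm_command:
  commands:
    - [[1, -0.1, 0], 0, 1]
    - [[0, 0, 0], 0, 1]

```text
clock: 14.9
position: [0.605, 0.0538, -0.0057]
tool_rot: [3.142, -0.0, 1.464]
force: [0.1, 0.1, -0.4]
grip_width: -0.0001
finger_force: 0.0
```

Request:
arm_command:
  commands:
    - [[1, -0.1, 0], 0, 1]
    - [[0, 0, 0], 0, 1]

```text
clock: 15.1
position: [0.606, 0.0536, -0.0057]
tool_rot: [3.142, -0.0, 1.464]
force: [0.3, 0.5, -1.2]
grip_width: 0.0002
finger_force: 0.0
```

Request:
arm_command:
  commands:
    - [[1, -0.1, 0], 0, 1]
    - [[0, 0, 0], 0, 1]

```text
clock: 15.3
position: [0.6071, 0.0535, -0.0057]
tool_rot: [3.141, -0.0, 1.464]
force: [-0.2, 0.2, -0.0]
grip_width: -0.0
finger_force: 0.0
```

Request:
arm_command:
  commands:
    - [[0.7, -0.1, 0], 0, 1]
    - [[0, 0, 0], 0, 1]

```text
clock: 15.5
position: [0.6072, 0.0535, -0.0058]
tool_rot: [-3.141, 0.0, 1.464]
force: [-3.3, -0.1, 1.6]
grip_width: 0.0004
finger_force: 1.6
```

Request:
arm_command:
  commands:
    - [[0.7, -0.1, 0], 0, 1]
    - [[0, 0, 0], 0, 1]

```text
clock: 15.7
position: [0.6073, 0.0535, -0.0059]
tool_rot: [-3.14, 0.0, 1.465]
force: [-7.2, 1.7, 4.6]
grip_width: -0.0003
finger_force: 3.7
```

M4 is at the wall too. I'll retreat clear and check from the top camera.

Request:
arm_command:
  commands:
    - [[-10, 1, 0], 0, 1]
    - [[-10, 1, 0], 0, 1]
    - [[0, 0, 30], 0, 1]
    - [[0, 0, 40], 0, 1]
    - [[0, 0, 40], 0, 1]
    - [[0, -45, 20], 0, 1]
    - [[0, -45, 0], 0, 1]
    - [[-5, -45, 0], 0, 1]
    - [[-5, -45, 0], 0, 1]
    - [[-5, -45, 0], 0, 1]
    - [[-10, -45, 0], 0, 1]
    - [[-10, -45, 0], 0, 1]
    - [[-10, -45, 0], 0, 1]
    - [[-10, -45, 0], 0, 1]
    - [[0, 0, 0], 0, 1]
    - [[0, 0, 0], 0, 1]

```text
clock: 17.3
position: [0.5325, -0.3502, 0.124]
tool_rot: [-3.141, 0.0, 1.462]
force: [-0.4, 0.8, -0.3]
grip_width: -0.0002
finger_force: 0.0
```

Run:
```python
from h import *
f=save('top','top8.png');print(bot.observe()['position'])
def blobs(f):
    g=cv2.resize(cv2.cvtColor(f['image'],cv2.COLOR_RGB2GRAY)[175:275,175:320],None,fx=4,fy=4,interpolation=cv2.INTER_CUBIC)
    n,l,s,c=cv2.connectedComponentsWithStats((g<78).astype('u1'))
    for i in range(1,n):
        if 300<s[i,4]<5000:
            r=cv2.minAreaRect(np.argwhere(l==i)[:,::-1].astype('f4'))
            q=[px(f,a/4+175-.375,b/4+175-.375,.017)[:2] for a,b in cv2.boxPoints(r)]
            q=sorted(q,key=lambda p:p[0]);A=(q[0]+q[1])/2;B=(q[2]+q[3])/2;d=B-A
            print(((A+B)/2).round(4),'nose',B.round(4),np.linalg.norm(d).round(3),np.arctan2(d[1],d[0]).round(3),'wall gap',((np.array([.7109,.2357])-B)@[.9945,-.105]).round(4))
blobs(load('top1.png'));print();blobs(f)
a=cv2.absdiff(f['image'],load('top1.png')['image'])[190:270,250:300].max();print(a)
```

```text
[ 0.53315281 -0.34884243  0.12417272]
[0.5452 0.2157] nose [0.596  0.2111] 0.102 -0.091 wall gap 0.1117
[0.5481 0.1103] nose [0.5886 0.1075] 0.081 -0.067 wall gap 0.1082
[0.5538 0.1608] nose [0.5844 0.1577] 0.062 -0.103 wall gap 0.1176
[0.5403 0.0577] nose [0.5809 0.0526] 0.082 -0.124 wall gap 0.1101
[ 0.5281 -0.0456] nose [ 0.5784 -0.0517] 0.101 -0.122 wall gap 0.1016
[0.5229 0.0066] nose [0.553  0.0033] 0.061 -0.112 wall gap 0.1327
[ 0.5228 -0.0964] nose [ 0.5372 -0.1031] 0.032 -0.436 wall gap 0.1372

[0.657  0.0911] nose [0.6978 0.087 ] 0.082 -0.099 wall gap -0.0026
[0.6524 0.0477] nose [0.6932 0.0411] 0.083 -0.161 wall gap -0.0028
[0.5449 0.2158] nose [0.5952 0.2108] 0.101 -0.098 wall gap 0.1125
[0.5538 0.161 ] nose [0.5841 0.1581] 0.061 -0.096 wall gap 0.118
[ 0.5283 -0.0454] nose [ 0.5781 -0.0514] 0.1 -0.12 wall gap 0.1019
[0.5226 0.0069] nose [0.5524 0.0029] 0.06 -0.132 wall gap 0.1331
[ 0.5225 -0.0965] nose [ 0.5368 -0.1031] 0.031 -0.436 wall gap 0.1376
21
```

```bash
python3 -c "
from workcell import ticket
print(ticket.job_done())"
```

```text
the job is handed in; nothing more can be done
None
```

Both 80 mm housings are flat against the far wall and square to it within about 4°; the top camera shows nothing else in the tray moved, and the job is handed in at about 17 s (no verdict came back).

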